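# Fit the sprung guide roller into its stand

## Task

Fit the sprung guide roller back into its stand on the packing table: press its thick sprung pin in against the channel of the taller cheek until the roller is short enough to go between the two cheeks, slide it down with the pins in the two channels, and let it spring out so that both pins sit in their recesses and the roller is level and let go. Work gently by feel: the spring is light, so never ram the roller or its pins hard against the stand, and leave the other things on the table where they are.

Things in the scene. Friction and masses are not known exactly. Their poses are not given: they have to be found in the camera images.
- roller: Guide roller, 0.22 to 0.35 kg: dark rubber drum 30 mm in diameter, 94 mm long (grip it across there) between two grey square collars 36x36x8 mm; 110 mm over the collars, a steel pin at each end. y = its axis, towards the sprung pin. It starts lying on its collars on the table, its axis 18 mm up. Origin: under the middle of the drum, 18 mm off the axis, level with the collars' flat side.
- roller_mid (a point): Middle of the roller on its axis, halfway between the outer faces of the collars; y along the axis towards the sprung pin. It turns with the roller.
- sprung_end (a point): Where the thick sprung pin leaves its collar: on the axis, on the collar's outer face, 55 mm in +y from the middle (fixed to the collar). The slippery polished pin is 16 mm in diameter, stands 27 mm out when free and can be pushed in by 19 mm: it starts to move at 3 N and gains 0.7 N per mm, so 13.5 N at 15 mm and 16.3 N at its hard stop.
- rigid_end (a point): Where the thin rigid pin leaves its collar: on the axis, on the collar's outer face, 55 mm in -y from the middle. The pin is 12 mm in diameter and stands 10 mm out.
- stand: Stand, fixed: grey base plate 90x196x10 mm (x, y, z), a metal cheek clamped to a column at each y end. Origin: centre of the underside; z up, +y to the taller cheek. A bar joins the cheeks, its top 36 mm under the seated axis. Seated, the collar with the thin pin lies on the low cheek's ribs: the roller's middle is then 7 mm to -y of the stand's centre, the sprung pin still 2 mm pushed in.
- tall_cheek (a point): On the channel floor of the tall cheek (+y), which takes the thick sprung pin, 100 mm above the table. Both cheeks are set together by clamps: with the pins on the sills the axis is 94 to 106 mm above the table; the setting differs from run to run and is not reported: feel or see it. Channel 20.4 mm wide; its ribs end 54 mm, floor and back 60 mm, flared guides 65 mm above the seated axis.
- low_cheek (a point): On the channel floor of the low cheek (-y), for the thin pin, 132 mm from the other floor and 100 mm above the table. Channel 16.4 mm wide; ribs end 14 mm, floor and back 16 mm, flared guides 21 mm above the seated axis. In both cheeks: upright channel open at the top, between ribs 4 mm proud of its floor; at its foot a recess 7 mm deeper than the floor, 3 mm higher than the pin, with a sill under it.
- stamp: Bystander: small hand stamp with a round knob, 27x46 mm, 80 mm high, standing between the stand and the roller. Origin under its centre.
- tape_roll: Bystander: roll of packing tape lying flat, 100 mm in diameter, 48 mm high, behind the work. Origin under its centre.
- foam_half: Bystander: open polystyrene box half with a round bore, 107x101x68 mm, at the back. Origin under its centre.

How it is judged:
By the outcome, as a careful person would: the job done as asked, in the order asked, and still so for the second after the job is handed in, with the robot touching nothing.
It also fails if it takes over 58 s, if anything falls off the work surface, if the arm or the gripper's body presses on something with over 40 N, if the wrist force passes 120 N, or if a joint passes its speed limit or range.

## Robot

A 7-joint arm with a two-finger parallel gripper is mounted at the origin on the work surface; the furniture and walls round the work are solid. World frame = base frame: x ahead of the robot, y to its left, z up, the work surface at z = 0. Lengths are in m, angles in rad, forces in N, time in s.
With the tool pointing down it reaches from about 0.4 to 0.875 m from the base axis. Payload 19.3 kg.
Tool frame: the origin (TCP) lies at the very end of the fingers, on their centre line; the grasp point (between the pads) lies 19 mm behind it; z points along the fingers, y is the line along which they close (so a half turn about z gives the same grasp; the last joint's range is limited). The gripper opens to 85 mm and grips with 20 to 120 N. Pads are 22 mm wide; open, the fingers measure 114 mm over their backs; the gripper's body (76 mm by 85 mm) begins 54 mm behind the grasp point. The pads swing forward as they close: fully open they stand 13 mm farther back than shut.
Start: joints at [1.059, 0.521, -0.036, 1.599, 0.021, 1.021, -0.113], TCP at [0.267, -0.565, 0.231] pointing down, gripper open.
Joint ranges: [-2.91, 2.91], [-0.3, 2.13], [-1.5, 1.42], [0.17, 2.43], [-1.26, 4.41], [0.16, 1.93], [-2.52, 2.52]. Speed limits (rad/s): [1.89, 1.89, 2.39, 2.39, 3.01, 3.01, 3.01].

## Interface

Orientations are given as [roll, pitch, yaw] about the fixed x, y, z axes, in that order (R = Rz(yaw) Ry(pitch) Rx(roll)).
In Python, from workcell import bot gives the robot as it stands.
- The arm moves only by the tool servo_tool, never from a script. Its argument "plan" is a list of rows, each a list of 7 numbers: the finger opening in cm, from 0 to 8.54, then the shift along the tool's x, y, z in cm, then the turn, a rotation vector about the tool's x, y, z in degrees. In form: [[fingers, x, y, z, wx, wy, wz], ...]. A call has 1 to 10 rows; each row is the pose to reach, as a shift and turn from the pose commanded when the call began, along the tool's axes at that moment; what a row does not reach only later rows make up. A row lasts 1/10 s, in which the tool goes at most 50 mm and 8.59 degrees, less where a joint would pass 70% of its speed; a pose out of reach is approached as far as the arm can. A call with a gripper value outside its range is refused whole. The fingers move at their own pace and stop on an object; "force" is the grip in N (left out, the last holds). Time passes only in rows, so rows that repeat a pose let the fingers close. It gives the time, the measured TCP pose, the force, the opening and the grip force at its end, in the units of the state.
- bot.observe(): the state, without advancing time (a new reading comes with each control period).
- bot.grab_frame(name): name is "scene" or "side" or "wrist"; returns a dict with "frame" (400x640x3 uint8, blue, green, red), "mtx" (3x3 intrinsics, pixels), "R" (3x3) and "t" (3): a world point X has camera coordinates R X + t; the wrist camera has in their place "T_tool_cam" (4x4, takes a point from camera to tool coordinates, whose origin is the TCP and whose axes are the flange's). Camera axes: x right, y down, z forward; pixel columns grow to the right and rows downward; lengths in m; the calibration is good to about 2 mm. A picture is of the moment at which its call begins: read the wrist's pose just before it. There is no depth.
- bot.job_done(): hands the job in; it is judged then, once.
The state is a dict: "clock": time; "qpos": joint angles; "qd": joint speeds; "joint_efforts": joint torques, N m; "position": TCP position; "tool_rot": TCP orientation; "force": force on the tool from outside, world axes, zero at the start; "moment": the same for the moment, N m; "grip_width": finger opening in m; "finger_force": force on a finger pad.
Only numpy, scipy, OpenCV 4.12 (cv2) and the standard library are available. Lean on these libraries where they do the work, as an engineer would, in place of code of your own. Each camera call takes 0.05 s, during which the arm holds its last target. There are 200 camera calls.

## Working session

There is one attempt and no reset: what is moved stays moved. The work goes in short steps, Python scripts to look and compute and a tool call to move; the robot and the scene stay as the last step left them, time stands still between calls to the robot, and variables do not carry over. Pictures are saved under pics/ and viewed, at most 10 in all, crops included, and the job is handed in when it is done.

Besides the shell and the picture viewer there is one more tool, called after "Call:" as name(argument=value, ...) on one line, values as JSON. servo_tool: Moves the arm, as the interface text tells. Its arguments: {"type":"object","properties":{"plan":{"type":"array","items":{"type":"array","items":{"type":"number"}}},"force":{"type":"number"}},"required":["plan"]}

```bash
mkdir -p pics; ls; python3 - <<'E'
from workcell import bot
import cv2,numpy as np
o=bot.observe();print({k:np.round(v,3).tolist() for k,v in o.items()})
for n in("scene","side","wrist"):
    f=bot.grab_frame(n);cv2.imwrite(f"pics/{n}0.png",f["frame"])
    print(n,{k:np.round(v,4).tolist() for k,v in f.items() if k!="frame"})
a=cv2.imread("pics/scene0.png");b=cv2.imread("pics/side0.png")
E
```

```text
pics
{'clock': 0.0, 'qpos': [1.059, 0.522, -0.036, 1.6, 0.021, 1.021, -0.113], 'qd': [-0.001, -0.002, -0.0, 0.0, -0.0, 0.0, 0.0], 'joint_efforts': [0.0, -92.713, 1.98, -36.994, 0.018, 0.008, -0.0], 'position': [0.267, -0.565, 0.231], 'tool_rot': [-3.14, 0.0, 0.442], 'force': [-0.663, -0.819, -0.077], 'moment': [-0.005, -0.038, -0.025], 'finger_force': 0.0, 'grip_width': 0.085}
scene {'mtx': [[382.1207, 0.0, 326.4443], [0.0, 382.1207, 201.7302], [0.0, 0.0, 1.0]], 'R': [[-0.5958, -0.8031, -0.0108], [-0.3528, 0.2738, -0.8947], [0.7215, -0.5292, -0.4465]], 't': [0.3491, 0.3016, 0.6077]}
side {'mtx': [[418.4505, 0.0, 319.0344], [0.0, 418.4505, 201.6334], [0.0, 0.0, 1.0]], 'R': [[0.9953, -0.0971, 0.0042], [-0.0485, -0.5338, -0.8442], [0.0842, 0.84, -0.536]], 't': [-0.5683, 0.1065, 1.0122]}
wrist {'mtx': [[298.4188, 0.0, 314.0255], [0.0, 298.4188, 198.5719], [0.0, 0.0, 1.0]], 'T_tool_cam': [[0.0, -0.9483, -0.3173, 0.081], [1.0, -0.0004, 0.0011, 0.0001], [-0.0012, -0.3173, 0.9483, -0.1431], [0.0, 0.0, 0.0, 1.0]]}
```

View pics/scene0.png

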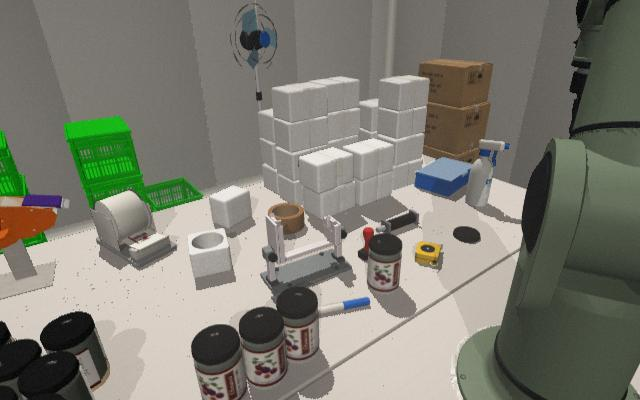

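View pics/side0.png

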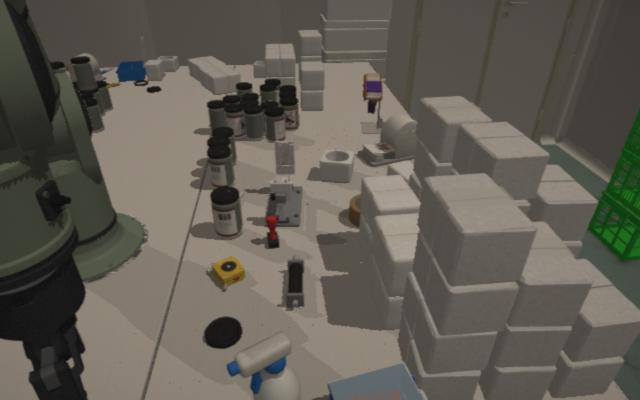

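Scene view: the stand is at about (305,255), the red stamp at (368,240) and the roller at (395,222). In the side view they are at about (285,190), (272,232) and (295,283).

```bash
cat > h.py <<'E'
import numpy as np,cv2
from workcell import bot
from scipy.spatial.transform import Rotation as Ro
C={"scene":([[382.1207,0,326.4443],[0,382.1207,201.7302],[0,0,1]],[[-0.5958,-0.8031,-0.0108],[-0.3528,0.2738,-0.8947],[0.7215,-0.5292,-0.4465]],[0.3491,0.3016,0.6077]),
"side":([[418.4505,0,319.0344],[0,418.4505,201.6334],[0,0,1]],[[0.9953,-0.0971,0.0042],[-0.0485,-0.5338,-0.8442],[0.0842,0.84,-0.536]],[-0.5683,0.1065,1.0122])}
def ray(n,uv):
    K,R,t=map(np.array,C[n]); d=R.T@np.linalg.inv(K)@[*uv,1.]; return -R.T@t,d/np.linalg.norm(d)
def onz(cd,z):
    c,d=cd; return c+d*(z-c[2])/d[2]
def wray(o,uv):
    K=np.array([[298.4188,0,314.0255],[0,298.4188,198.5719],[0,0,1]])
    T=np.array([[0,-0.9483,-0.3173,0.081],[1,-0.0004,0.0011,0.0001],[-0.0012,-0.3173,0.9483,-0.1431],[0,0,0,1]])
    R=Ro.from_euler('xyz',o["tool_rot"]).as_matrix()
    d=R@T[:3,:3]@np.linalg.inv(K)@[*uv,1.]; return R@T[:3,3]+o["position"],d/np.linalg.norm(d)
def tri(a,b):
    (c1,d1),(c2,d2)=a,b
    s=np.linalg.lstsq(np.c_[d1,-d2],c2-c1,rcond=None)[0]
    p,q=c1+d1*s[0],c2+d2*s[1]; return (p+q)/2,np.linalg.norm(p-q)
def say(): 
    o=bot.observe();print({k:np.round(o[k],4).tolist() for k in("clock","position","tool_rot","force","moment","grip_width","finger_force")});return o
E
python3 - <<'E'
from h import *
a=cv2.imread("pics/scene0.png");b=cv2.imread("pics/side0.png")
A=cv2.resize(a[185:315,240:440],(800,520),interpolation=cv2.INTER_CUBIC)
B=cv2.resize(b[125:325,200:340],(420,600),interpolation=cv2.INTER_CUBIC)
cv2.imwrite("pics/A.png",A);cv2.imwrite("pics/B.png",B)
print("roller",tri(ray("scene",(395,222)),ray("side",(295,283))),onz(ray("side",(300,262)),.018),onz(ray("side",(293,305)),.018))
print("stand",onz(ray("side",(285,205)),.01),onz(ray("scene",(307,270)),.01))
print("stamp",onz(ray("side",(272,244)),.0),tri(ray("scene",(368,232)),ray("side",(272,221))))
E
```

```text
roller (array([ 0.50621197, -0.18531516,  0.01359965]), np.float64(0.01232766421032679)) [ 0.51549969 -0.1291573   0.018     ] [ 0.49409374 -0.2571034   0.018     ]
stand [0.48885459 0.12192008 0.01      ] [0.48417535 0.13135183 0.01      ]
stamp [ 0.45230823 -0.03519719  0.        ] (array([ 0.45644907, -0.03053001,  0.06546531]), np.float64(0.001278303915492698))
```

View pics/A.png

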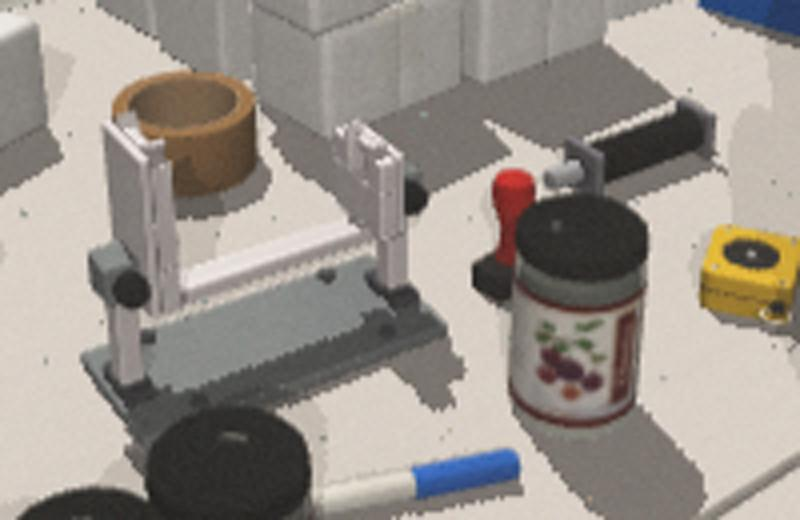

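View pics/B.png

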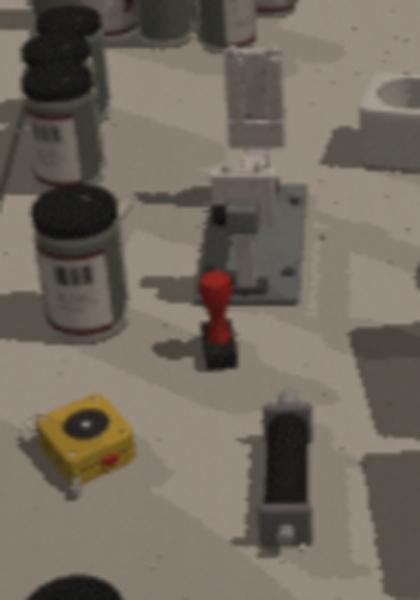

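Crops: the sprung (thicker) pin points at the stand, and the tall cheek is the +y one at A (140,210). Before crossing I'll check where the spray bottle is.

```bash
python3 - <<'E'
from h import *
b=onz(ray("scene",(479,203)),0);print(b)
print(tri(ray("scene",(493,143)),ray("side",(262,352))))
print("jar",onz(ray("scene",(383,285)),0),tri(ray("scene",(385,243)),ray("side",(225,197))))
E
```

```text
[ 0.45533312 -0.50008264  0.        ]
(array([ 0.44934227, -0.50371828,  0.19664078]), np.float64(0.0006676037636521814))
jar [0.3474815  0.02075721 0.        ] (array([0.34825118, 0.02014011, 0.10799516]), np.float64(0.004048568281975222))
```

Call:
servo_tool(plan=[[8.5,0,-2,-2,0,0,0],[8.5,1.5,-5,-3,0,0,-4],[8.5,5,-8,-3,0,0,-10],[8.5,9,-11,-3,0,0,-17],[8.5,13,-14,-3,0,0,-25],[8.5,17.5,-16,-3,0,0,-33],[8.5,22,-18,-3,0,0,-41],[8.5,26.5,-20,-2,0,0,-49],[8.5,31,-22,-1,0,0,-57],[8.5,35,-23.5,0,0,0,-64]])

```text
clock: 1.15
position: [0.4843, -0.2007, 0.2311]
tool_rot: [3.141, -0.0, 1.565]
force: [0.4, -1.9, 0.4]
grip_width: 0.0852
finger_force: 0.0
```

Call:
servo_tool(plan=[[8.5,2,0,0,0,0,0],[8.5,2,0,0,0,0,0],[8.5,2,0,0,0,0,0]])

```text
clock: 1.45
position: [0.4832, -0.1831, 0.2312]
tool_rot: [-3.141, 0.0, 1.559]
force: [0.0, -1.1, 0.1]
grip_width: 0.0851
finger_force: 0.0
```

```bash
python3 - <<'E'
from h import *
o=say();f=bot.grab_frame("wrist")["frame"];cv2.imwrite("pics/w1.png",f)
E
```

```text
{'clock': 1.45, 'position': [0.4832, -0.1831, 0.2312], 'tool_rot': [-3.1412, 0.0002, 1.5588], 'force': [0.0386, -1.0535, 0.1132], 'moment': [-0.027, -0.0196, 0.0223], 'grip_width': 0.0851, 'finger_force': 0.0}
```

View pics/w1.png

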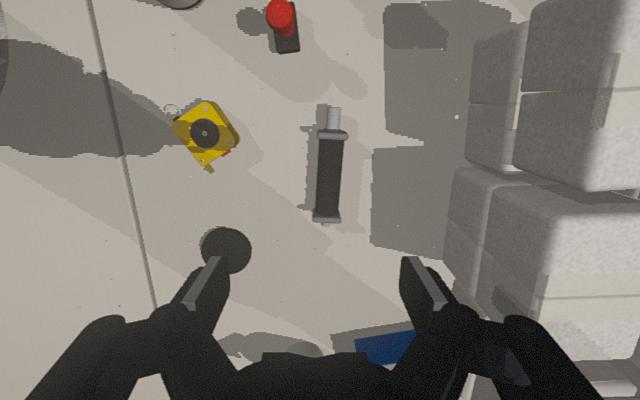

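Wrist view: the roller runs from (334,108), the thick pin tip at +y, to (326,218), with its drum middle near (329,175). The fingers appear at the bottom of the frame.

```bash
python3 - <<'E'
from h import *
o=bot.observe()
f=cv2.imread("pics/w1.png");g=f.max(2)
m=(g<75).astype(np.uint8);m[:100]=0;m[235:]=0;m[:,:300]=0;m[:,360:]=0
n,l,s,c=cv2.connectedComponentsWithStats(m);i=1+s[1:,4].argmax();print(s[i],c[i])
(r)=cv2.minAreaRect(np.argwhere(l==i)[:,::-1].astype(np.float32));print(r)
P=cv2.boxPoints(r);print(P)
w=[onz(wray(o,p),.028)for p in P];print(np.round(w,4))
for uv in((334,108),(332,131)):print(onz(wray(o,uv),.018))
for uv in((331,134),(326.5,218)):print(onz(wray(o,uv),.036))
print(onz(wray(o,c[i]),.033))
E
```

```text
[ 314  139   30   78 1774] [328.45941375 176.80552424]
((328.4195861816406, 177.64224243164062), (24.362199783325195, 77.14696502685547), 4.028263568878174)
[[313.55887 215.26472]
 [318.9783  138.30836]
 [343.2803  140.01976]
 [337.86087 216.97612]]
[[ 0.4822 -0.2408  0.028 ]
 [ 0.4897 -0.146   0.028 ]
 [ 0.5176 -0.1483  0.028 ]
 [ 0.5126 -0.2435  0.028 ]]
[ 0.50732195 -0.11327665  0.018     ]
[ 0.50518884 -0.13902897  0.018     ]
[ 0.50303639 -0.14046143  0.036     ]
[ 0.49802854 -0.24139935  0.036     ]
[ 0.50045307 -0.19034171  0.033     ]
```

Call:
servo_tool(plan=[[8.5,-0.3,0.4,3,0,0,1],[8.5,-0.6,0.9,7,0,0,2],[8.5,-0.9,1.4,11.5,0,0,3.3],[8.5,-1.2,1.75,16,0,0,3.3],[8.5,-1.2,1.75,19.5,0,0,3.3],[8.5,-1.2,1.75,21.5,0,0,3.3],[8.5,-1.2,1.75,22.5,0,0,3.3],[8.5,-1.2,1.75,22.8,0,0,3.3],[6,-1.2,1.75,22.8,0,0,3.3],[4.5,-1.2,1.75,22.8,0,0,3.3]], force=40)

```text
clock: 2.5
position: [0.5013, -0.1956, 0.0044]
tool_rot: [3.14, 0.001, 1.501]
force: [0.3, 0.2, 0.1]
grip_width: 0.059
finger_force: 0.0
```

Call:
servo_tool(plan=[[2.5,0,0,0,0,0,0],[2,0,0,0,0,0,0],[2,0,0,0,0,0,0],[2,0,0,0,0,0,0],[2,0,0,0,0,0,0],[2,0,0,0,0,0,0]], force=60)

```text
clock: 3.1
position: [0.501, -0.1954, 0.0042]
tool_rot: [3.141, 0.001, 1.501]
force: [-3.0, 0.3, 13.5]
grip_width: 0.0284
finger_force: 58.2
```

Call:
servo_tool(plan=[[2,0,0,-0.5,0,0,0],[2,0,0,-2,0,0,0],[2,0,0,-5,0,0,0],[2,0.5,0,-9,0,0,0],[2,2,-0.3,-13,0,0,0],[2,5,-0.8,-17,0,0,0],[2,9,-1.4,-20,0,0,0],[2,12,-1.8,-21.5,0,0,0],[2,13.4,-2,-21.5,0,0,0],[2,13.4,-2,-21.5,0,0,0]], force=60)

```text
clock: 4.1
position: [0.4899, -0.0584, 0.2192]
tool_rot: [3.141, -0.0, 1.504]
force: [-0.8, -0.9, -3.9]
grip_width: 0.0282
finger_force: 59.8
```

Call:
servo_tool(plan=[[2,0,0,0,0,0,0],[2,0,0,0,0,0,0]])

```text
clock: 4.3
position: [0.4898, -0.0613, 0.2178]
tool_rot: [-3.14, 0.0, 1.5]
force: [-0.6, 0.3, -3.8]
grip_width: 0.0281
finger_force: 59.8
```

```bash
python3 - <<'E'
from h import *
o=say();f=bot.grab_frame("wrist")["frame"];cv2.imwrite("pics/w2.png",f)
E
```

```text
{'clock': 4.3, 'position': [0.4898, -0.0613, 0.2178], 'tool_rot': [-3.1404, 0.0003, 1.4997], 'force': [-0.5501, 0.2735, -3.8356], 'moment': [-0.0389, -0.0006, -0.0244], 'grip_width': 0.0281, 'finger_force': 59.8184}
```

View pics/w2.png

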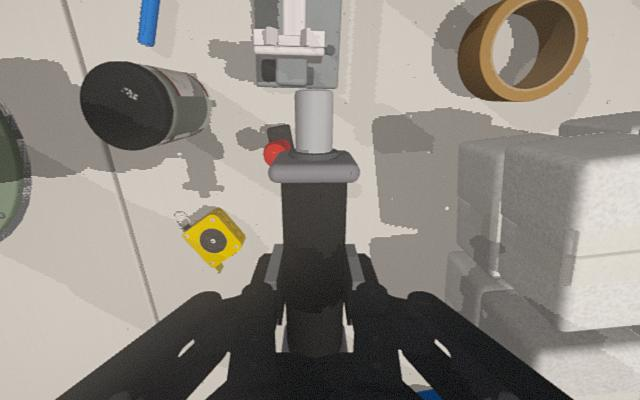

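The roller is held straight: the pin tip is at (314,92), its base at (314,155) and the axis on column 314. The low cheek is at about (290,45). I'll enlarge it.

```bash
python3 - <<'E'
from h import *
f=cv2.imread("pics/w2.png")
cv2.imwrite("pics/c2.png",cv2.resize(f[0:95,235:360],(750,570),interpolation=cv2.INTER_CUBIC))
o={"position":np.zeros(3),"tool_rot":[0,0,0]}
for uv,z in(((314,91),-.0138+-0.006),((314,152),-.0138-.006),((314,155),-.033)):print(onz(wray(o,uv),z))
E
```

```text
[ 0.08384691  0.00023445 -0.0198    ]
[ 0.06007891  0.00023308 -0.0198    ]
[ 0.06120345  0.00021877 -0.033     ]
```

View pics/c2.png

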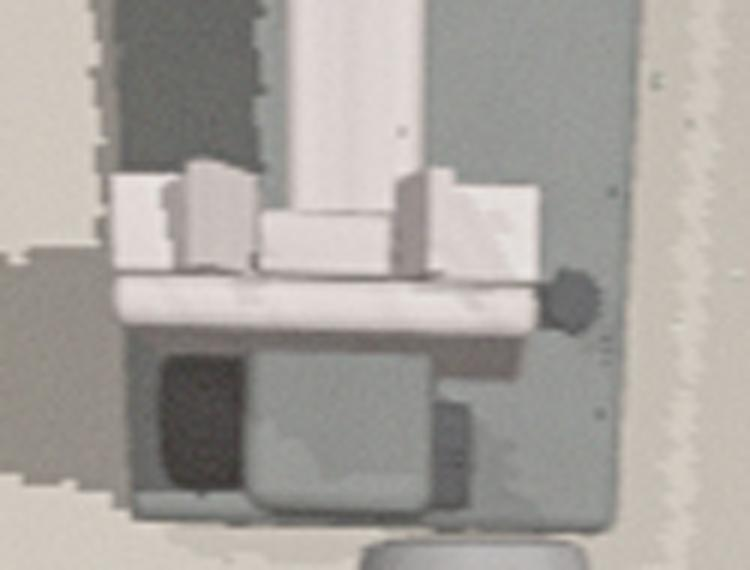

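Crop: the low cheek's channel floor top runs from (260,212) to (393,272), its plate from cx 115 to 537 and the base's near edge from (135,520) to (612,527).

```bash
python3 - <<'E'
from h import *
o={"position":[.4898,-.0613,.2178],"tool_rot":[-3.1404,.0003,1.4997]}
def p(cx,cy,z): 
    q=onz(wray(o,(235+(cx+.5)/6-.5,(cy+.5)/6-.5)),z);return np.round(q,4)
print("base near",p(135,518,.01),p(614,527,.01),"right up",p(642,0,.01), "mid right", p(628,260,.01))
for z in(.110,.116,.122):print(z,"plate",p(115,277,z),p(537,284,z),"floor",p(260,212,z),p(393,212,z),"bar",p(290,100,z-.016-.036),p(425,100,z-.052))
E
```

```text
base near [0.4342 0.0372 0.01  ] [0.5218 0.0294 0.01  ] right up [0.5304 0.1125 0.01  ] mid right [0.5263 0.0732 0.01  ]
0.11 plate [0.453  0.0606 0.11  ] [0.5061 0.056  0.11  ] floor [0.4721 0.0666 0.11  ] [0.4886 0.0654 0.11  ] bar [0.4732 0.0907 0.058 ] [0.4931 0.0893 0.058 ]
0.116 plate [0.454  0.0596 0.116 ] [0.5058 0.0552 0.116 ] floor [0.4726 0.0654 0.116 ] [0.4888 0.0643 0.116 ] bar [0.4736 0.0893 0.064 ] [0.4932 0.0879 0.064 ]
0.122 plate [0.4551 0.0586 0.122 ] [0.5056 0.0543 0.122 ] floor [0.4732 0.0643 0.122 ] [0.489  0.0632 0.122 ] bar [0.4741 0.0879 0.07  ] [0.4932 0.0865 0.07  ]
```

Call:
servo_tool(plan=[[2,1.5,-0.2,0,0,0,0.3],[2,4,-0.5,0,0,0,0.6],[2,7.5,-0.8,0,0,0,0.9],[2,11,-1.2,0.5,0,0,1.2],[2,13.5,-1.5,1.5,0,0,1.2],[2,15.2,-1.7,2.7,0,0,1.2],[2,16,-1.7,3.7,0,0,1.2],[2,16,-1.7,4.2,0,0,1.2],[2,16,-1.7,4.2,0,0,1.2],[2,16,-1.7,4.2,0,0,1.2]])

```text
clock: 5.35
position: [0.4845, 0.0995, 0.1764]
tool_rot: [-3.142, 0.0, 1.479]
force: [-0.2, -0.8, -3.2]
grip_width: 0.0284
finger_force: 59.8
```

```bash
python3 - <<'E'
from h import *
o=say();f=bot.grab_frame("wrist")["frame"];cv2.imwrite("pics/w3.png",f)
cv2.imwrite("pics/c3.png",cv2.resize(f[0:190,215:415],(800,600)[:1]+(760,),interpolation=cv2.INTER_CUBIC)[:600])
E
```

```text
{'clock': 5.35, 'position': [0.4845, 0.0995, 0.1764], 'tool_rot': [-3.1415, 0.0004, 1.4786], 'force': [-0.2381, -0.8003, -3.2421], 'moment': [0.0014, -0.0061, -0.0294], 'grip_width': 0.0284, 'finger_force': 59.8195}
```

View pics/c3.png

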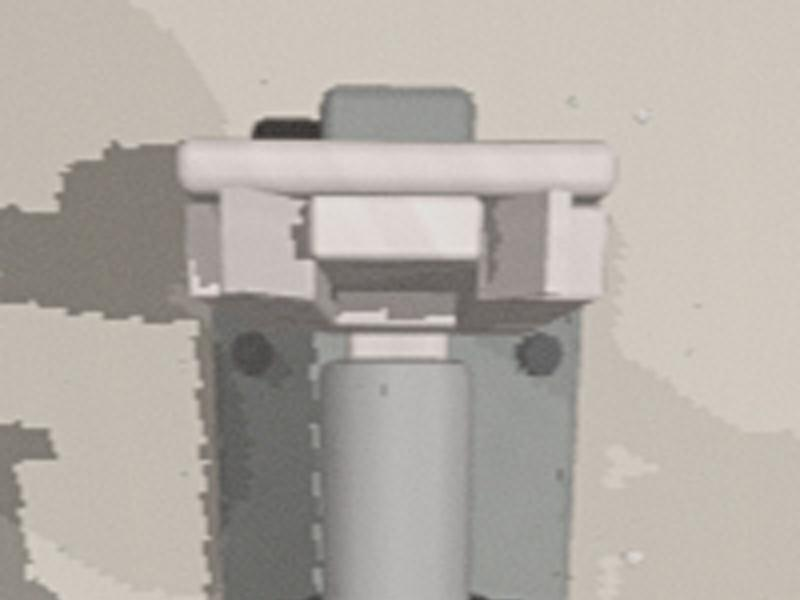

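The pin (crop column 396) is centred on the tall channel (312–480, centre 396). The floor edge distance of 97 mm agrees with the plan, and the seated axis should be at about 0.101.

Call:
servo_tool(plan=[[2,0,0,1,0,0,0],[2,0,0,2.3,0,0,0],[2,0,0,3.5,0,0,0],[2,0,0,4.2,0,0,0],[2,0,0,4.2,0,0,0],[2,0.4,0,4.2,0,0,0],[2,0.8,0,4.2,0,0,0],[2,1,0,4.2,0,0,0],[2,1,0,4.2,0,0,0]])

```text
clock: 6.3
position: [0.4853, 0.1111, 0.1346]
tool_rot: [3.141, -0.0, 1.481]
force: [0.2, 0.5, -3.9]
grip_width: 0.0282
finger_force: 59.8
```

Call:
servo_tool(plan=[[2,0.15,0,0,0,0,0],[2,0.3,0,0,0,0,0],[2,0.45,0,0,0,0,0],[2,0.6,0,0,0,0,0],[2,0.7,0,0,0,0,0],[2,0.7,0,0,0,0,0]])

```text
clock: 6.9
position: [0.4857, 0.1171, 0.1342]
tool_rot: [-3.141, 0.001, 1.48]
force: [-0.4, -7.2, -2.6]
grip_width: 0.0284
finger_force: 59.8
```

Call:
servo_tool(plan=[[2,0.2,0,0,0,0,0],[2,0.4,0,0,0,0,0],[2,0.6,0,0,0,0,0],[2,0.8,0,0,0,0,0],[2,0.95,0,0,0,0,0],[2,1.05,0,0,0,0,0],[2,1.05,0,0,0,0,0],[2,1.05,0,0,0,0,0]])

```text
clock: 7.7
position: [0.4864, 0.1263, 0.134]
tool_rot: [-3.141, 0.003, 1.479]
force: [-0.6, -13.5, -2.8]
grip_width: 0.0281
finger_force: 59.8
```

```bash
python3 - <<'E'
from h import *
say();f=bot.grab_frame("side")["frame"];say()
g=bot.grab_frame("wrist")["frame"]
a=cv2.resize(f[140:230,240:330],(400,400),interpolation=cv2.INTER_CUBIC)
b=cv2.resize(g[0:250,190:440],(400,400))
cv2.imwrite("pics/c4.png",np.hstack([a,b]))
E
```

```text
{'clock': 7.7, 'position': [0.4864, 0.1263, 0.134], 'tool_rot': [-3.1406, 0.0026, 1.4788], 'force': [-0.5934, -13.5197, -2.8143], 'moment': [-2.6788, 0.2129, -0.0544], 'grip_width': 0.0281, 'finger_force': 59.8273}
{'clock': 7.75, 'position': [0.4864, 0.1262, 0.134], 'tool_rot': [-3.1405, 0.0026, 1.4787], 'force': [-0.194, -12.8842, -2.1795], 'moment': [-2.6988, 0.2127, -0.0584], 'grip_width': 0.0279, 'finger_force': 59.8268}
```

View pics/c4.png

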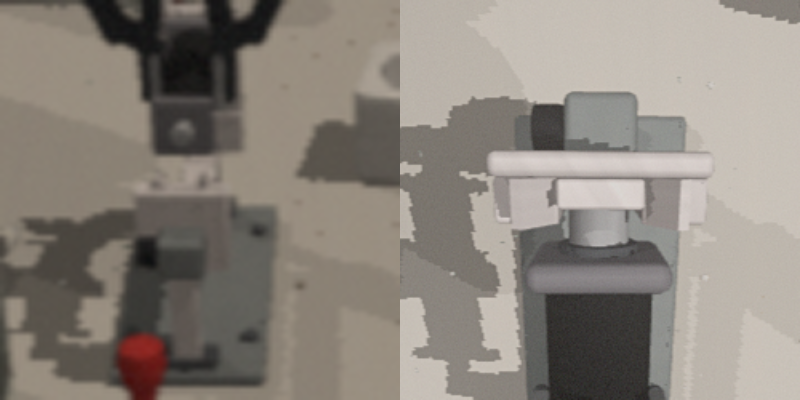

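The wrist half shows the pin in the tall channel. The side half shows the thin pin at (182,131) above the low channel at about (185,180). I'll press 2 mm more, to about 15 N.

Call:
servo_tool(plan=[[2,0.1,0,0,0,0,0],[2,0.2,0,0,0,0,0],[2,0.25,0,0,0,0,0],[2,0.25,0,0,0,0,0],[2,0.25,0,0,0,0,0]])

```text
clock: 8.3
position: [0.4866, 0.1285, 0.134]
tool_rot: [-3.14, 0.003, 1.479]
force: [-1.0, -14.4, -0.6]
grip_width: 0.028
finger_force: 59.8
```

Call:
servo_tool(plan=[[2,0,0,0.3,0,0,0],[2,0,0,0.7,0,0,0],[2,0,0,1.1,0,0,0],[2,0,0,1.5,0,0,0],[2,0,0,1.8,0,0,0],[2,0,0,2.0,0,0,0],[2,0,0,2.0,0,0,0]])

```text
clock: 9.0
position: [0.4866, 0.1285, 0.1139]
tool_rot: [-3.14, 0.003, 1.479]
force: [-1.2, -14.1, 1.0]
grip_width: 0.0282
finger_force: 60.1
```

Call:
servo_tool(plan=[[2,0,0,0.15,0,0,0],[2,0,0,0.3,0,0,0],[2,0,0,0.45,0,0,0],[2,0,0,0.6,0,0,0],[2,0,0,0.7,0,0,0],[2,0,0,0.7,0,0,0]])

```text
clock: 9.6
position: [0.4866, 0.1285, 0.107]
tool_rot: [-3.14, 0.003, 1.479]
force: [-1.5, -14.4, 1.2]
grip_width: 0.0281
finger_force: 60.1
```

Call:
servo_tool(plan=[[2,0,0,0.15,0,0,0],[2,0,0,0.3,0,0,0],[2,0,0,0.45,0,0,0],[2,0,0,0.6,0,0,0],[2,0,0,0.7,0,0,0],[2,0,0,0.7,0,0,0]])

```text
clock: 10.2
position: [0.4867, 0.1285, 0.1]
tool_rot: [-3.141, 0.003, 1.478]
force: [-1.2, -15.1, 1.0]
grip_width: 0.0279
finger_force: 60.1
```

Call:
servo_tool(plan=[[2,0,0,0.15,0,0,0],[2,0,0,0.3,0,0,0],[2,0,0,0.4,0,0,0],[2,0,0,0.4,0,0,0]])

```text
clock: 10.6
position: [0.4867, 0.1285, 0.096]
tool_rot: [-3.141, 0.003, 1.479]
force: [-1.3, -14.2, 0.8]
grip_width: 0.028
finger_force: 60.2
```

Call:
servo_tool(plan=[[2,0,0,0.1,0,0,0],[2,0,0,0.2,0,0,0],[2,0,0,0.3,0,0,0],[2,0,0,0.3,0,0,0]])

```text
clock: 11.0
position: [0.4867, 0.1286, 0.093]
tool_rot: [-3.141, 0.003, 1.478]
force: [-0.8, -14.3, 0.5]
grip_width: 0.0282
finger_force: 60.2
```

Call:
servo_tool(plan=[[2,0,0,0.1,0,0,0],[2,0,0,0.2,0,0,0],[2,0,0,0.2,0,0,0]])

```text
clock: 11.3
position: [0.4868, 0.1292, 0.0911]
tool_rot: [-3.141, 0.002, 1.479]
force: [-1.3, -10.0, -1.5]
grip_width: 0.0279
finger_force: 60.1
```

The spring force dropped from 14.3 to 10 N, so the sprung pin has entered its recess. I'll feel for the sill.

Call:
servo_tool(plan=[[2,0,0,0.05,0,0,0],[2,0,0,0.1,0,0,0],[2,0,0,0.1,0,0,0]])

```text
clock: 11.6
position: [0.4868, 0.1292, 0.0902]
tool_rot: [-3.141, 0.002, 1.479]
force: [-1.1, -10.0, -0.4]
grip_width: 0.0279
finger_force: 60.1
```

Call:
servo_tool(plan=[[2,0,0,0.05,0,0,0],[2,0,0,0.1,0,0,0],[2,0,0,0.1,0,0,0]])

```text
clock: 11.9
position: [0.4869, 0.1293, 0.0895]
tool_rot: [-3.141, 0.002, 1.479]
force: [-3.0, -10.9, 7.5]
grip_width: 0.028
finger_force: 61.0
```

Call:
servo_tool(plan=[[2,0,0,-0.08,0,0,0],[2,-0.15,0,-0.08,0,0,0],[2,-0.3,0,-0.08,0,0,0],[2,-0.4,0,-0.08,0,0,0],[2,-0.4,0,-0.08,0,0,0]])

```text
clock: 12.4
position: [0.4865, 0.1255, 0.09]
tool_rot: [-3.141, 0.001, 1.479]
force: [-0.7, -7.5, -2.4]
grip_width: 0.0285
finger_force: 59.9
```

Call:
servo_tool(plan=[[2,-0.15,0,0,0,0,0],[2,-0.3,0,0,0,0,0],[2,-0.3,0,0,0,0,0]])

```text
clock: 12.7
position: [0.4862, 0.1228, 0.09]
tool_rot: [-3.141, 0.001, 1.479]
force: [0.6, -5.9, -3.7]
grip_width: 0.0279
finger_force: 59.9
```

Call:
servo_tool(plan=[[2,-0.07,0,0,0,0,0],[2,-0.14,0,0,0,0,0],[2,-0.14,0,0,0,0,0]])

```text
clock: 13.0
position: [0.4862, 0.1217, 0.09]
tool_rot: [-3.141, 0.001, 1.48]
force: [-0.5, -5.2, -2.8]
grip_width: 0.0279
finger_force: 59.9
```

Call:
servo_tool(plan=[[2,-0.06,0,0,0,0,0],[2,-0.12,0,0.03,0,0,0],[2,-0.12,0,0.06,0,0,0],[2,-0.12,0,0.06,0,0,0]])

```text
clock: 13.4
position: [0.4862, 0.121, 0.0898]
tool_rot: [3.141, 0.0, 1.48]
force: [-2.2, -5.2, 6.8]
grip_width: 0.0281
finger_force: 60.9
```

Call:
servo_tool(plan=[[2,0,0,-0.02,0,0,0],[2.8,0,0,-0.02,0,0,0],[3.2,0,0,-0.02,0,0,0],[3.6,0,0,-0.02,0,0,0],[4.2,0,0,-0.02,0,0,0],[5,0,0,-0.02,0,0,0],[5,0,0,-0.02,0,0,0]], force=20)

```text
clock: 14.1
position: [0.4862, 0.1212, 0.0897]
tool_rot: [3.142, -0.0, 1.48]
force: [-0.4, -0.5, -0.1]
grip_width: 0.0501
finger_force: 0.0
```

Call:
servo_tool(plan=[[6,0,0,0,0,0,0],[6,0,0,-0.3,0,0,0],[6,0,0,-1,0,0,0],[6,0,0,-3,0,0,0],[6,0,0,-6,0,0,0],[6,0,0,-9,0,0,0],[6,-2,0,-12,0,0,0],[6,-5,0,-14,0,0,0],[6,-7,0,-14,0,0,0],[6,-7,0,-14,0,0,0]])

```text
clock: 15.1
position: [0.4798, 0.0486, 0.2308]
tool_rot: [3.14, 0.001, 1.477]
force: [-1.0, 0.2, -0.2]
grip_width: 0.0601
finger_force: 0.0
```

```bash
python3 - <<'E'
from h import *
say();g=bot.grab_frame("wrist")["frame"];f=bot.grab_frame("scene")["frame"];h=bot.grab_frame("side")["frame"]
a=cv2.resize(f[205:290,255:360],(400,324),interpolation=cv2.INTER_CUBIC)
c=cv2.resize(h[130:230,230:330],(276,276),interpolation=cv2.INTER_CUBIC);c=cv2.copyMakeBorder(c,0,0,62,62,0)
cv2.imwrite("pics/c5.png",np.hstack([np.vstack([a,c]),cv2.resize(g[0:300,190:390],(400,600))]))
E
```

```text
{'clock': 15.1, 'position': [0.4798, 0.0486, 0.2308], 'tool_rot': [3.1401, 0.001, 1.4767], 'force': [-0.9734, 0.2195, -0.2488], 'moment': [-0.0497, 0.0276, -0.0026], 'grip_width': 0.0601, 'finger_force': 0.0}
```

View pics/c5.png

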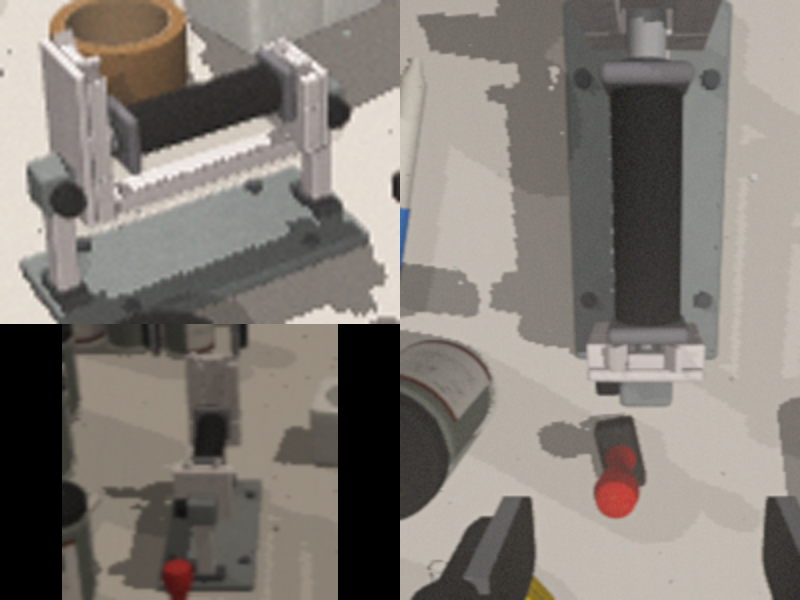

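The roller lies level, parallel to the bar, with its collar against the low cheek's ribs and the pins in their recesses. The gripper is clear and the stamp is still standing.

```bash
python3 -c "
from workcell import bot
print(bot.job_done())"
```

```text
the job is handed in; nothing more can be done
None
```

The job is handed in at about 15 s on the robot's clock: the roller sits level in the stand and is let go, with both pins in their recesses as far as the forces and the last pictures show, and no contact with the other things was seen.

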